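Fill the truffle tray and take the white truffle's temperature

TASK

Put the two truffles from the wooden board into the two empty wells of the tray, one in each, setting them down rather than dropping them. Then draw the infrared thermometer up out of its charging dock, tip its nose down to about 45 degrees and aim it at the white truffle from about ten centimetres, without touching any truffle with it and without disturbing the jug, jar, cups and spoon around. Finish holding it there, still and aimed: the program ends with the thermometer in the gripper.

Things in the scene. Friction and masses are not known exactly. Their poses are not given: they have to be found in the camera images.
- tray: blue-green truffle tray, fixed, 134 (x) x 196 (y) mm, 21 mm high, with a small lip on each short end. Origin: middle of its underside, z up. Six round wells, 40 mm wide and 9 mm deep, in two rows of three, 62 mm apart both ways; at the start four hold a truffle and two, which ones varies, are empty
- board: light wooden board on two battens, fixed, 160 x 120 mm, top face 12 mm above the worktop. Origin: middle of its underside; x along the 160 mm side. The two truffles still to be put away stand on it
- dock: white charging dock of the thermometer, fixed: round foot 103 mm wide, tower 62 (x) x 53 (y) mm, 56 mm high. Its socket, 40 x 31 mm and 44 mm deep, takes the handle with 2 mm to spare on each side; no catch, it draws straight up. Origin: middle of its underside, under the socket; x points the same way as the docked barrel
- thermometer: pistol-shaped infrared thermometer, about 200 g, standing in the dock, barrel level, foot 12 mm above the worktop. Origin: middle of the handle's foot; x along the barrel towards the lens, z up the handle. Black handle 36 (x) x 27 (y) mm, z = 0 to 94; yellow barrel x = -36 to 64, 38 wide (y, flat sides), z = 94 to 136; round black nose on to x = 82. Centre of mass near x = 13, z = 92
- lens (a point): middle of the thermometer's lens at the tip of the nose, at (82, 0, 115) mm in the thermometer's frame; x is the line of sight, straight out along the barrel; axes as the thermometer's
- truffle_white: chocolate truffle, ivory-white with dark stripes; the one to be measured: a firm ball 30 mm across with a flat foot 16 mm across, 27.5 mm high, 18 g. Origin: the ball's centre, 12.5 mm above its foot. At the start in a well of the tray or on the board; in either case its foot is 12 mm above the worktop
- truffle_dark1: chocolate truffle, dark brown with light brown stripes: a firm ball 30 mm across with a flat foot 16 mm across, 27.5 mm high, 18 g. Origin: the ball's centre, 12.5 mm above its foot. At the start in a well of the tray or on the board; in either case its foot is 12 mm above the worktop
- truffle_dark2: chocolate truffle, dark brown with light brown stripes: a firm ball 30 mm across with a flat foot 16 mm across, 27.5 mm high, 18 g. Origin: the ball's centre, 12.5 mm above its foot. At the start in a well of the tray or on the board; in either case its foot is 12 mm above the worktop
- truffle_dark3: chocolate truffle, dark brown with light brown stripes: a firm ball 30 mm across with a flat foot 16 mm across, 27.5 mm high, 18 g. Origin: the ball's centre, 12.5 mm above its foot. At the start in a well of the tray or on the board; in either case its foot is 12 mm above the worktop
- truffle_milk1: chocolate truffle, milk-chocolate brown with ivory stripes: a firm ball 30 mm across with a flat foot 16 mm across, 27.5 mm high, 18 g. Origin: the ball's centre, 12.5 mm above its foot. At the start in a well of the tray or on the board; in either case its foot is 12 mm above the worktop
- truffle_milk2: chocolate truffle, milk-chocolate brown with ivory stripes: a firm ball 30 mm across with a flat foot 16 mm across, 27.5 mm high, 18 g. Origin: the ball's centre, 12.5 mm above its foot. At the start in a well of the tray or on the board; in either case its foot is 12 mm above the worktop
- well1 (a point): centre of the floor of well 1 of the tray, at (-31, 62, 12) mm in the tray's frame
- well2 (a point): centre of the floor of well 2 of the tray, at (-31, 0, 12) mm in the tray's frame
- well3 (a point): centre of the floor of well 3 of the tray, at (-31, -62, 12) mm in the tray's frame
- well4 (a point): centre of the floor of well 4 of the tray, at (31, 62, 12) mm in the tray's frame
- well5 (a point): centre of the floor of well 5 of the tray, at (31, 0, 12) mm in the tray's frame
- well6 (a point): centre of the floor of well 6 of the tray, at (31, -62, 12) mm in the tray's frame
- milk_jug: steel milk jug, 74 x 98 x 88 mm; a bystander on the worktop, not to be disturbed. Origin: middle of its underside
- sugar_jar: clear glass storage jar, 72 mm wide, 106 mm high; a bystander on the worktop, not to be disturbed. Origin: middle of its underside
- cup: small white cup, 63 x 88 x 51 mm; a bystander on the worktop, not to be disturbed. Origin: middle of its underside
- mug: wide white cup, 88 x 113 x 60 mm; a bystander on the worktop, not to be disturbed. Origin: middle of its underside
- spoon: teaspoon with a red handle, 132 mm long, lying down; a bystander on the worktop, not to be disturbed. Origin: middle of its underside

How it is judged:
By the outcome, as a careful person would: the job done as asked, in the order asked, and still so for the second after the job is handed in, while the arm keeps its last pose, push and grip.
It also fails if it takes over 64 s, if anything falls off the work surface, if the arm or the gripper's body presses on something with over 40 N, if the wrist force passes 120 N, or if a joint passes its speed limit or range.

ROBOT

A 6-joint arm with a two-finger parallel gripper is mounted at the origin on a cart in front of the work surface, level with it; the furniture and walls round the work are solid. World frame = base frame: x ahead of the robot, y to its left, z up, the work surface at z = 0. Lengths are in m, angles in rad, forces in N, time in s.
With the tool pointing down it reaches from about 0.25 to 0.725 m from the base axis. Payload 4 kg.
Tool frame: the origin (TCP) lies midway between the tips of the shut fingers; the grasp point (between the pads) lies 19 mm behind it; z points along the fingers, y is the line along which they close (so a half turn about z gives the same grasp; the last joint's range is limited). The gripper opens to 85 mm and grips with 20 to 120 N. Pads are 22 mm wide; open, the fingers measure 114 mm over their backs; the gripper's body (76 mm by 85 mm) begins 54 mm behind the grasp point. The pads swing forward as they close: fully open they stand 13 mm farther back than shut.
Start: joints at [1.173, 0.241, 0.005, 1.335, 0, 1.571], TCP at [0.194, 0.461, 0.231] pointing down, gripper open.
Joint ranges: [-2.72, 2.72], [-1.05, 1.87], [-1.09, 1.28], [-1.99, 2.15], [-1.42, 1.44], [-3.14, 3.14]. Speed limits (rad/s): [2.79, 2.79, 3.14, 3.14, 3.14, 3.14].

INTERFACE

Orientations are given as a unit quaternion [x, y, z, w].
In Python, from workcell import bot gives the robot as it stands.
- The arm moves only by the tool move_arm, never from a script. Its argument "motion" is a list of rows, each an object of numbers: "x", "y", "z": the shift along the tool's x, y, z in cm; "yaw": the turn about the tool's z in degrees. A call has 1 to 20 rows; each row is the pose to reach, as a shift and turn from the pose commanded when the call began, along the tool's axes at that moment; what a row does not reach only later rows make up. A row lasts 1/8 s, in which the tool goes at most 62.5 mm and 10.7 degrees, less where a joint would pass 70% of its speed; a pose out of reach is approached as far as the arm can. A call with a gripper value outside its range is refused whole. "gripper" is the opening, from -1 (shut) to 1 (fully open), set as the call begins (left out, the last holds). The fingers move at their own pace and stop on an object; the grip force is fixed at half the most. Time passes only in rows, so rows that repeat a pose let the fingers close. It gives the time, the measured TCP pose, the force, the opening and the grip force at its end, in the units of the state.
- bot.get_obs(): the state, without advancing time (a new reading comes with each control period).
- bot.camera(name): name is "scene" or "top" or "wrist"; returns the picture (420x560x3 uint8, blue, green, red); there is no depth.
- bot.camera_model(name): a dict with "K" (3x3 intrinsics, pixels), "dist" ([k1, k2, p1, p2, k3] as OpenCV has them; the pictures are not rectified), "world_from_camera" (4x4, takes a point from camera to world coordinates). Camera axes: x right, y down, z forward; pixel columns grow to the right and rows downward; lengths in m; the calibration is good to about 2 mm. A picture is of the moment at which its call begins: read the wrist's pose just before it. camera_model takes no time and is no camera call; for the wrist camera it gives the pose at the moment of the call.
- bot.job_done(): hands the job in; it is judged then, once.
Trained networks look in the newest picture that a camera, given by its name, has taken for a name from the list of things; names that differ only in an ending like _2 or _b are one class to them, and where a whole thing is asked for, a point or a joint stands for the part that bears it (a point fixed in the world has none). Each returns a list of dicts, best first, with "score" (0 to 1); they miss things now and then, are a little off and sometimes report something else, mostly with a low value. They report only what shows in the picture. A call takes as long as a camera call.
- bot.cut_out(camera, name): "mask" (420x560 bool, what is visible of it) and "centre" ([row, column] in pixels, amid what is visible of it).
The state is a dict: "clock": time; "joint_pos": joint angles; "joint_vel": joint speeds; "tau": joint torques, N m; "eef_pos": TCP position; "tool_rot": TCP orientation; "ft_force": force on the tool from outside, world axes, zero at the start; "ft_torque": the same for the moment, N m; "grip_width": finger opening in m; "grasp_force": force on a finger pad.
Only numpy, scipy, OpenCV 4.12 (cv2) and the standard library are available. Lean on these libraries where they do the work, as an engineer would, in place of code of your own. Each camera call takes 0.05 s, during which the arm holds its last target. There are 200 camera calls.

## Working session

There is one attempt and no reset: what is moved stays moved. The work goes in short steps, Python scripts to look and compute and a tool call to move; the robot and the scene stay as the last step left them, time stands still between calls to the robot, and variables do not carry over. Pictures are saved under pics/ and viewed, at most 10 in all, crops included, and the job is handed in when it is done.

Besides the shell and the picture viewer there is one more tool, called after ">>>" as a command line: name --argument value ..., lists and objects as JSON in quotes. move_arm: Moves the arm, as the interface text tells. Its arguments: {"type":"object","properties":{"motion":{"type":"array"},"gripper":{"type":"number"}},"required":["motion"]}

```bash
mkdir -p pics; ls; python3 - <<'E'
from workcell import bot
import cv2,numpy as np
o=bot.get_obs();print(o)
for c in("scene","top"):
    im=bot.camera(c);cv2.imwrite(f"pics/{c}0.png",im)
    m=bot.camera_model(c);print(c,np.round(m["K"],1),m["dist"],np.round(m["world_from_camera"],3))
m=bot.camera_model("wrist");print(np.round(m["world_from_camera"],3))
E
```

```text
pics
{'clock': 0.0, 'joint_pos': array([1.17296691e+00, 2.41447613e-01, 3.74182228e-03, 1.33521172e+00,
       3.70002337e-05, 1.57081447e+00]), 'joint_vel': array([-1.07087109e-03,  1.87941263e-04,  1.56365495e-03, -1.80340473e-03,
       -9.38031350e-04, -6.63595061e-07]), 'tau': array([ 5.87944560e-04, -3.72319758e+01,  2.52406186e+01,  1.68366206e-02,
       -3.02966987e-05, -9.23666136e-06]), 'eef_pos': array([0.19345508, 0.46037658, 0.23040239]), 'tool_rot': array([ 1.97614353e-01,  9.80279267e-01, -1.03602252e-03, -2.27704251e-04]), 'ft_force': array([-0.47560775,  0.23449933, -1.21228127]), 'ft_torque': array([-0.01721573,  0.02176372, -0.00546811]), 'grasp_force': 0.0, 'grip_width': 0.08530798132771282}
scene [[547.    0.  278.5]
 [  0.  547.  216.2]
 [  0.    0.    1. ]] [-0.15558722  0.          0.          0.          0.        ] [[ 0.542 -0.556  0.63  -0.65 ]
 [-0.841 -0.366  0.4   -0.747]
 [ 0.008 -0.746 -0.666  1.397]
 [ 0.     0.     0.     1.   ]]
top [[412.6   0.  282. ]
 [  0.  412.6 203.7]
 [  0.    0.    1. ]] [-0.00011683  0.          0.          0.          0.        ] [[ 0.021 -0.998  0.059  0.481]
 [-1.    -0.021  0.007 -0.017]
 [-0.006 -0.059 -0.998  1.232]
 [ 0.     0.     0.     1.   ]]
[[ 0.386  0.89   0.242  0.133]
 [ 0.923 -0.372 -0.104  0.487]
 [-0.002  0.264 -0.965  0.373]
 [ 0.     0.     0.     1.   ]]
```

View pics/top0.png

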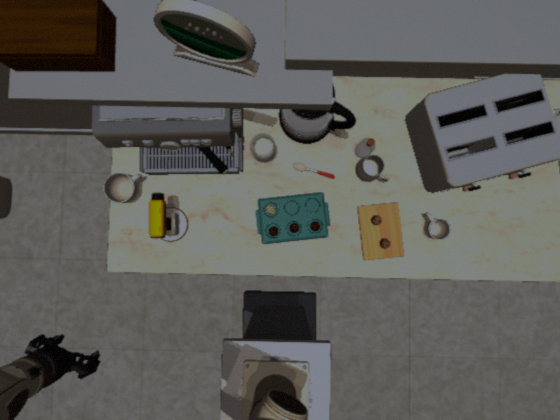

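View pics/scene0.png

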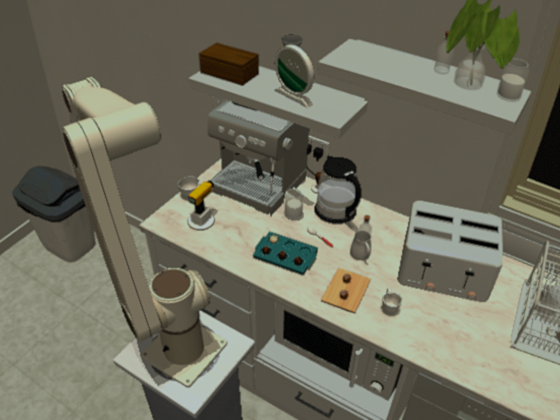

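```bash
cat > h.py <<'E'
from workcell import bot
import cv2,numpy as np
from scipy.spatial.transform import Rotation as R
def model(c):
    m=bot.camera_model(c);return np.array(m["K"]),np.array(m["dist"]),np.array(m["world_from_camera"])
def unproj(mod,rc,z):
    K,d,T=mod
    p=cv2.undistortPoints(np.array([[[rc[1],rc[0]]]],float),K,d)[0,0]
    v=T[:3,:3]@[p[0],p[1],1];t=(z-T[2,3])/v[2];return T[:3,3]+t*v
def proj(mod,P):
    K,d,T=mod;Ti=np.linalg.inv(T)
    return cv2.projectPoints(np.array(P,float).reshape(-1,3),cv2.Rodrigues(Ti[:3,:3])[0],Ti[:3,3],K,d)[0][:,0]
E
python3 - <<'E'
from h import *
hs=dict(tray=.02,board=.012,dock=.05,thermometer=.14,truffle_white=.0245,truffle_dark1=.0245,truffle_milk1=.0245,milk_jug=.05,sugar_jar=.05,cup=.03,mug=.03,spoon=.005)
for c in("top","scene"):
    bot.camera(c);m=model(c)
    for n,z in hs.items():
        for r in bot.cut_out(c,n):
            if r["score"]>.3: print(c,n,round(r["score"],2),np.round(r["centre"],1),np.round(unproj(m,r["centre"],z)[:2],3),r["mask"].sum(), np.round(cv2.minAreaRect(np.argwhere(r["mask"]).astype(np.float32))[1:],0) if 0 else '')
E
```

```text
top tray 0.77 [213.9 294.5] [ 0.524 -0.046] 2876 
top tray 0.68 [216.2 158.1] [0.508 0.355] 753 
top dock 0.69 [221.6 174.5] [0.493 0.298] 593 
top thermometer 0.87 [218.7 155.9] [0.499 0.323] 770 
top truffle_white 0.74 [168.2 303.4] [ 0.659 -0.07 ] 179 
top truffle_white 0.65 [220. 378.] [ 0.511 -0.29 ] 77 
top truffle_white 0.39 [206.6 272.5] [0.543 0.019] 76 
top truffle_dark1 0.63 [225.8 294.2] [ 0.489 -0.046] 76 
top truffle_dark1 0.6 [213.7 291.4] [ 0.524 -0.037] 2880 
top truffle_dark1 0.41 [226.2 312.4] [ 0.489 -0.099] 94 
top truffle_milk1 0.64 [244.1 383.6] [ 0.441 -0.307] 73 
top truffle_milk1 0.38 [218.1 378.1] [ 0.516 -0.29 ] 61 
top milk_jug 0.72 [215.2 296.1] [ 0.519 -0.05 ] 2799 
top milk_jug 0.56 [170.3 370.5] [ 0.653 -0.262] 653 
top sugar_jar 0.78 [143.8 262.9] [0.724 0.05 ] 658 
top cup 0.96 [227.2 434.4] [ 0.493 -0.452] 441 
top mug 0.7 [184.1 120.8] [0.6   0.465] 887 
top spoon 0.57 [170.4 307. ] [ 0.655 -0.082] 194 
scene tray 0.78 [253.2 287.3] [ 0.505 -0.052] 1466 
scene tray 0.42 [221.3 201.5] [0.47  0.305] 399 
scene board 0.69 [287.2 346.9] [ 0.486 -0.3  ] 1230 
scene dock 0.78 [220.2 201.2] [0.45  0.287] 390 
scene dock 0.48 [195.6 199.7] [0.557 0.381] 507 
scene thermometer 0.72 [197.1 198.4] [0.467 0.304] 442 
scene truffle_white 0.61 [236.2 273.5] [0.547 0.033] 43 
scene truffle_dark1 0.55 [248.8 266.2] [0.479 0.019] 57 
scene truffle_dark1 0.38 [255.  283.2] [ 0.486 -0.047] 63 
scene truffle_milk1 0.57 [293.1 345.5] [ 0.451 -0.312] 38 
scene truffle_milk1 0.37 [278.4 345. ] [ 0.507 -0.28 ] 65 
scene milk_jug 0.73 [249.  360.2] [ 0.636 -0.27 ] 532 
scene sugar_jar 0.79 [203.2 292.7] [0.716 0.056] 543 
scene sugar_jar 0.71 [194.4 200.3] [0.564 0.384] 468 
scene cup 0.72 [300.8 391.9] [ 0.499 -0.456] 349 
scene mug 0.78 [182.4 186.7] [0.612 0.495] 334 
scene spoon 0.59 [235.4 273.8] [0.568 0.045] 35
```

The top view shows the tray at about (293, 218) with white in its far-left well (272, 210). The far-middle (292, 207) and far-right (313, 205) wells are empty. The board truffles are at (376, 220) and (384, 243). The thermometer is at (157, 215), with its nose pointing up the image (+x). I'll move over the tray, with the tool turned to line up with the world axes, for a close look.

>>> move_arm --motion '[{"x": -6, "y": -4, "z": 0, "yaw": -8}, {"x": -12, "y": -8, "z": 0, "yaw": -16}, {"x": -17, "y": -12, "z": 0, "yaw": -22.8}, {"x": -22, "y": -16, "yaw": -22.8}, {"x": -27, "y": -19, "yaw": -22.8}, {"x": -32, "y": -23, "yaw": -22.8}, {"x": -37, "y": -26.5, "yaw": -22.8}, {"x": -42, "y": -30, "yaw": -22.8}, {"x": -46, "y": -33, "yaw": -22.8}, {"x": -49, "y": -34.7, "yaw": -22.8}, {"x": -49, "y": -34.7, "yaw": -22.8}, {"x": -49, "y": -34.7, "yaw": -22.8}, {"x": -49, "y": -34.7, "yaw": -22.8}]'

```text
invalid input at $.motion[3]: expected keys x, y, z, yaw
```

```bash
python3 - <<'E'
from h import *
im=bot.camera("wrist");m=model("wrist");cv2.imwrite("pics/w1.png",im)
o=bot.get_obs();print(o["clock"],o["eef_pos"],np.round(R.from_quat(o["tool_rot"]).as_matrix(),3),np.round(o["joint_pos"],2))
for n,z in dict(tray=.02,truffle_white=.0245,truffle_dark1=.0245,truffle_milk1=.0245).items():
    for r in bot.cut_out("wrist",n):
        if r["score"]>.25:
            x,y,w,h=cv2.boundingRect(r["mask"].astype(np.uint8))
            print(n,round(r["score"],2),np.round(r["centre"],1),np.round(unproj(m,r["centre"],z)[:2],4),(x,y,w,h))
E
```

```text
1.45 [0.19370442 0.46095251 0.23129864] [[-0.922  0.387  0.   ]
 [ 0.387  0.922 -0.   ]
 [-0.    -0.    -1.   ]] [ 1.17  0.24  0.    1.34 -0.    1.57]
```

View pics/w1.png

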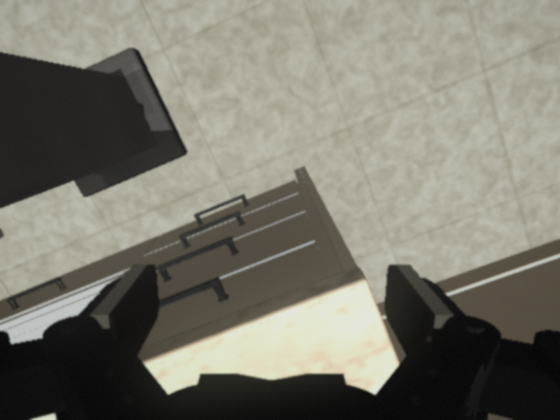

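The call was refused because every row needs all four keys. The picture shows only cabinets under the start pose, with the fingers at rows above 260.

>>> move_arm --motion '[{"x": -5, "y": -3, "z": 0, "yaw": -8}, {"x": -10, "y": -6.5, "z": 0, "yaw": -16}, {"x": -15, "y": -9.5, "z": 0, "yaw": -22.8}, {"x": -20, "y": -13, "z": 0, "yaw": -22.8}, {"x": -25, "y": -16, "z": 0, "yaw": -22.8}, {"x": -30, "y": -19, "z": 0, "yaw": -22.8}, {"x": -35, "y": -22, "z": 0, "yaw": -22.8}, {"x": -40, "y": -25, "z": 0, "yaw": -22.8}, {"x": -45, "y": -28.5, "z": 0, "yaw": -22.8}, {"x": -50, "y": -31.5, "z": 0, "yaw": -22.8}, {"x": -52.6, "y": -33.2, "z": 0, "yaw": -22.8}, {"x": -52.6, "y": -33.2, "z": 0, "yaw": -22.8}, {"x": -52.6, "y": -33.2, "z": 0, "yaw": -22.8}]'

```text
clock: 3.28
eef_pos: [0.5495, -0.0485, 0.231]
tool_rot: [-0.0, 1.0, 0.0, -0.001]
ft_force: [-0.2, -0.1, 0.0]
grip_width: 0.0853
grasp_force: 0.0
```

```bash
cat > look.py <<'E'
from h import *
import sys
o=bot.get_obs()
im=bot.camera("wrist");m=model("wrist");cv2.imwrite(sys.argv[1],im)
print(round(o["clock"],2),o["eef_pos"].round(4),np.round(R.from_quat(o["tool_rot"]).as_matrix(),3).tolist(),np.round(o["joint_pos"],2))
for n in sys.argv[2:]:
    z=dict(tray=.02,board=.012).get(n,.0245)
    for r in bot.cut_out("wrist",n):
        if r["score"]>.25:
            x,y,w,h=cv2.boundingRect(r["mask"].astype(np.uint8))
            print(n,round(r["score"],2),np.round(r["centre"],1),np.round(unproj(m,r["centre"],z)[:2],4),(x,y,w,h))
E
python3 look.py pics/w2.png tray truffle_white truffle_dark1 truffle_milk1
```

```text
3.27 [ 0.5495 -0.0485  0.231 ] [[-1.0, -0.0, -0.001], [-0.0, 1.0, 0.0], [0.001, 0.0, -1.0]] [-0.09  0.34  0.15  1.37  0.   -0.09]
tray 0.74 [136.6 278.4] [ 0.5127 -0.0412] (161, 46, 236, 172)
truffle_white 0.7 [162.7 349. ] [0.5361 0.0244] (335, 147, 32, 32)
truffle_dark1 0.95 [101.9 278.2] [ 0.4819 -0.0417] (260, 88, 33, 34)
truffle_dark1 0.8 [ 90.6 345.1] [0.4723 0.0172] (329, 73, 32, 36)
truffle_dark1 0.75 [112.6 208.5] [ 0.4914 -0.1041] (192, 96, 33, 33)
truffle_dark1 0.29 [137.6 280.9] [ 0.5132 -0.039 ] (161, 46, 236, 172)
truffle_milk1 0.9 [139.2  10. ] [ 0.5162 -0.2832] (0, 119, 29, 33)
```

View pics/w2.png

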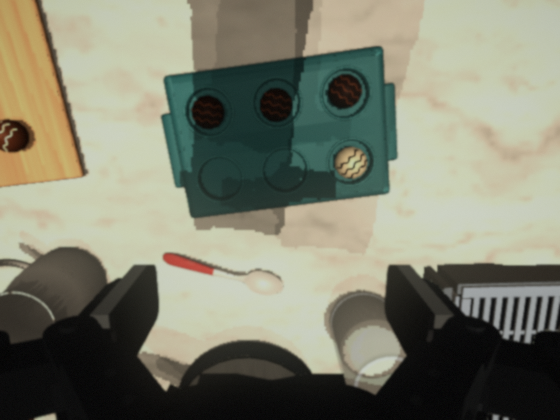

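The tray is at (278, 135), with wells empty at (286, 170) and (220, 178), and the white truffle at (352, 162). The rest sits as expected. Next, the board.

>>> move_arm --motion '[{"x": 1, "y": -5.5, "z": 1, "yaw": 0}, {"x": 2, "y": -11, "z": 2, "yaw": 0}, {"x": 3, "y": -16.5, "z": 3, "yaw": 0}, {"x": 4, "y": -22, "z": 5, "yaw": 0}, {"x": 4, "y": -25, "z": 6, "yaw": 0}, {"x": 4, "y": -25, "z": 6, "yaw": 0}, {"x": 4, "y": -25, "z": 6, "yaw": 0}]'

```text
clock: 4.4
eef_pos: [0.5103, -0.298, 0.1717]
tool_rot: [-0.001, 1.0, 0.0, 0.0]
ft_force: [-0.4, 0.4, 0.9]
grip_width: 0.0857
grasp_force: 0.0
```

```bash
python3 look.py pics/w3.png board truffle_white truffle_dark1 truffle_milk1
```

```text
4.4 [ 0.5103 -0.298   0.1717] [[-1.0, -0.001, 0.0], [-0.001, 1.0, 0.0], [-0.0, 0.0, -1.0]] [-0.53  0.45  0.15  1.27  0.   -0.53]
board 0.83 [140.5 266.4] [ 0.4728 -0.3014] (177, 33, 173, 217)
truffle_dark1 0.71 [163.7 527.4] [ 0.4891 -0.1026] (501, 145, 50, 41)
truffle_dark1 0.37 [208.  506.3] [ 0.5241 -0.1124] (458, 110, 102, 173)
truffle_milk1 0.7 [195.5 287.7] [ 0.5145 -0.2844] (272, 175, 37, 38)
truffle_milk1 0.62 [105.4 258.4] [ 0.446  -0.3071] (237, 85, 40, 40)
```

View pics/w3.png

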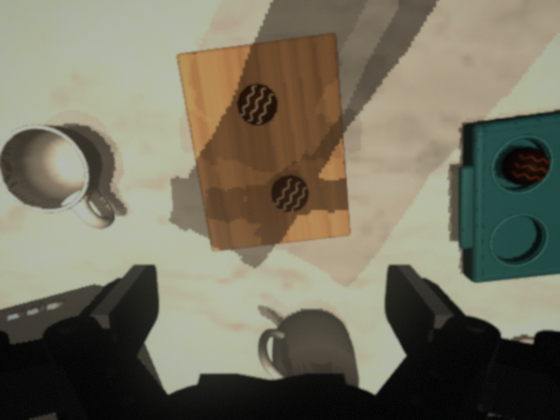

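The board truffles are at (290, 194) and (257, 104), and the measurements agree with the top view. Picking the far one first.

>>> move_arm --motion '[{"x": -0.5, "y": 1.4, "z": 4, "yaw": 0}, {"x": -0.5, "y": 1.4, "z": 9, "yaw": 0}, {"x": -0.5, "y": 1.4, "z": 12.5, "yaw": 0}, {"x": -0.5, "y": 1.4, "z": 14.5, "yaw": 0}, {"x": -0.5, "y": 1.4, "z": 15.3, "yaw": 0}, {"x": -0.5, "y": 1.4, "z": 15.3, "yaw": 0}]'

```text
clock: 5.4
eef_pos: [0.5152, -0.2846, 0.0184]
tool_rot: [-0.0, 1.0, 0.0, -0.0]
ft_force: [0.6, 0.6, -0.1]
grip_width: 0.0854
grasp_force: 0.0
```

>>> move_arm --motion '[{"x": 0, "y": 0, "z": 0, "yaw": 0}, {"x": 0, "y": 0, "z": 0, "yaw": 0}, {"x": 0, "y": 0, "z": 0, "yaw": 0}, {"x": 0, "y": 0, "z": 0, "yaw": 0}, {"x": 0, "y": 0, "z": 0, "yaw": 0}]' --gripper -1

```text
clock: 6.02
eef_pos: [0.5157, -0.2853, 0.0194]
tool_rot: [-0.0, 1.0, -0.0, 0.001]
ft_force: [-0.5, 0.3, 5.3]
grip_width: 0.0263
grasp_force: 59.1
```

```bash
python3 - <<'E'
from h import *
o=bot.get_obs();print(o["clock"],o["eef_pos"],o["grip_width"],o["grasp_force"],o["ft_force"])
E
```

```text
6.025 [ 0.51567806 -0.28526309  0.01935662] 0.02629913089484369 59.07362705176638 [-0.48505786  0.25059355  5.32252667]
```

>>> move_arm --motion '[{"x": 0, "y": 0, "z": -0.5, "yaw": 0}, {"x": 0, "y": 0, "z": -1, "yaw": 0}, {"x": 0, "y": 0, "z": -1, "yaw": 0}]'

```text
clock: 6.4
eef_pos: [0.5153, -0.2851, 0.0287]
tool_rot: [-0.0, 1.0, -0.0, 0.0]
ft_force: [0.2, -0.4, -0.2]
grip_width: 0.0261
grasp_force: 59.2
```

```bash
python3 look.py pics/w4.png truffle_milk1
```

```text
6.4 [ 0.5153 -0.2851  0.0287] [[-1.0, -0.0, 0.001], [-0.0, 1.0, -0.0], [-0.001, -0.0, -1.0]] [-0.51  0.57 -0.05  0.95 -0.   -0.51]
truffle_milk1 0.88 [270.6 272.9] [ 0.5169 -0.2838] (238, 231, 69, 79)
truffle_milk1 0.68 [ 91.  209.2] [ 0.4447 -0.3075] (166, 47, 83, 85)
```

View pics/w4.png

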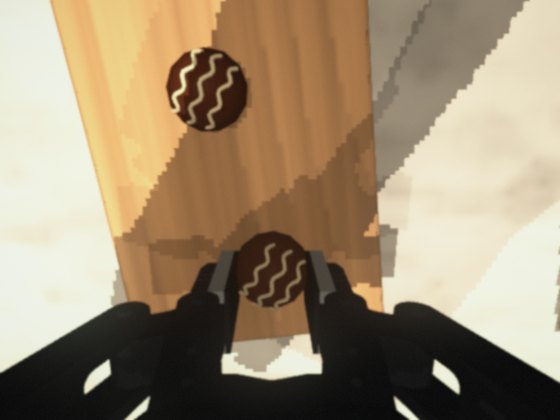

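The truffle is held between the fingers at (272, 270). The second is at (208, 90). I'll lift it and work out the well positions.

```bash
python3 - <<'E'
from h import *
K,d,T=model("wrist");o=bot.get_obs()
M=np.eye(4);M[:3,:3]=R.from_quat(o["tool_rot"]).as_matrix();M[:3,3]=o["eef_pos"]
C=np.linalg.inv(M)@T
def at(p):
    A=np.eye(4);A[:3,:3]=np.array([[-1,0,0],[0,1,0],[0,0,-1]]);A[:3,3]=p;return K,d,A@C
m2=at([.5495,-.0485,.231]);m3=at([.5103,-.298,.1717])
# fit tray pose: 3 dark+white truffles in wells
pts=np.array([[.4723,.0172],[.4819,-.0417],[.4914,-.1041],[.5361,.0244]])
W=np.array([[-31,62],[-31,0],[-31,-62],[31,62]])/1000
a,b=W-W.mean(0),pts-pts.mean(0)
U,S,V=np.linalg.svd(a.T@b);Q=V.T@U.T;t=pts.mean(0)-Q@W.mean(0)
print("tray",t,np.degrees(np.arctan2(Q[1,0],Q[0,0])), (W@Q.T+t-pts)*1000)
print("w5,w6",Q@[.031,0]+t,Q@[.031,-.062]+t)
# tray edges in w2: colour segmentation of the rim for the wells
im=cv2.imread("pics/w2.png");hsv=cv2.cvtColor(im,cv2.COLOR_BGR2HSV)
mask=((hsv[...,0]>75)&(hsv[...,0]<105)&(hsv[...,1]>90)).astype(np.uint8);mask[250:]=0
mask=cv2.morphologyEx(mask,cv2.MORPH_CLOSE,np.ones((25,25)))
c=max(cv2.findContours(mask,0,1)[0],key=cv2.contourArea);r=cv2.minAreaRect(c);print(r)
print("tray centre by rect",unproj(m2,r[0][::-1],.018))
for m,rc in((m2,(172,286)),(m2,(178,220)),(m3,(240,518))):print(unproj(m,rc,.021),unproj(m,rc,.012))
E
```

```text
tray [ 0.51287148 -0.03932104] 7.740791111726347 [[ 1.50308013  0.73855057]
 [ 0.25396375 -1.79647806]
 [-0.89515264 -0.83150669]
 [-0.86189124  1.88943418]]
w5,w6 [ 0.54358899 -0.03514559] [ 0.55193988 -0.09658062]
((281.697509765625, 132.98236083984375), (143.83726501464844, 231.77960205078125), 82.03038787841797)
tray centre by rect [ 0.50972522 -0.03860334  0.018     ]
[ 0.54568634 -0.03429451  0.021     ] [ 0.54727628 -0.03394584  0.012     ]
[ 0.55155754 -0.09678592  0.021     ] [ 0.55329731 -0.09803197  0.012     ]
[ 0.55200025 -0.09693693  0.021     ] [ 0.55530781 -0.09078551  0.012     ]
```

>>> move_arm --motion '[{"x": 0, "y": 0, "z": -3, "yaw": 0}, {"x": 0, "y": 0, "z": -6, "yaw": 0}, {"x": -0.5, "y": 4, "z": -6, "yaw": 0}, {"x": -1.5, "y": 9, "z": -6, "yaw": 0}, {"x": -2.5, "y": 14, "z": -6, "yaw": 0}, {"x": -3.5, "y": 19, "z": -6, "yaw": 0}, {"x": -3.5, "y": 19, "z": -6, "yaw": 0}, {"x": -3.5, "y": 19, "z": -6, "yaw": 0}]'

```text
clock: 7.5
eef_pos: [0.5498, -0.0949, 0.0881]
tool_rot: [-0.0, 1.0, -0.0, -0.0]
ft_force: [-0.8, 0.2, -0.2]
grip_width: 0.0261
grasp_force: 59.2
```

```bash
python3 look.py pics/w5.png truffle_milk1 truffle_dark1 truffle_white
```

```text
7.5 [ 0.5498 -0.0949  0.0881] [[-1.0, -0.001, -0.001], [-0.001, 1.0, -0.0], [0.001, -0.0, -1.0]] [-0.17  0.45 -0.08  1.04 -0.   -0.17]
truffle_milk1 0.63 [271.6 269.7] [ 0.5799 -0.096 ] (237, 231, 70, 80)
truffle_dark1 0.86 [115.7 252.7] [ 0.4899 -0.1051] (224, 88, 56, 57)
truffle_dark1 0.86 [ 76.7 491.3] [0.471  0.0171] (456, 49, 70, 62)
truffle_dark1 0.68 [102.7 366.9] [ 0.4834 -0.0451] (338, 74, 61, 60)
truffle_white 0.85 [200.7 486.3] [0.5363 0.0248] (457, 174, 65, 54)
```

View pics/w5.png

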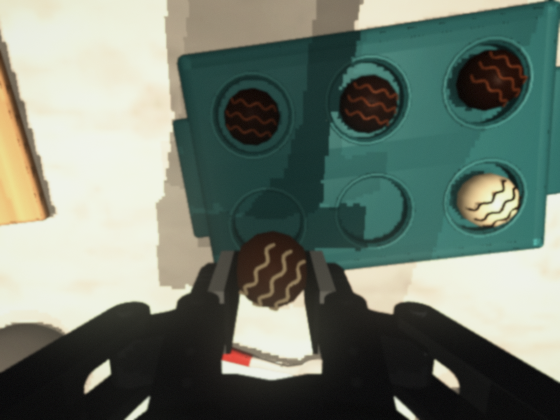

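The truffle is still held at (271, 270). Well 6 is at (268, 220) and well 5 at (373, 210), matching the computed positions. Setting it down in well 6.

>>> move_arm --motion '[{"x": -0.2, "y": -0.15, "z": 2.5, "yaw": 0}, {"x": -0.2, "y": -0.15, "z": 5, "yaw": 0}, {"x": -0.2, "y": -0.15, "z": 6.2, "yaw": 0}, {"x": -0.2, "y": -0.15, "z": 6.6, "yaw": 0}, {"x": -0.2, "y": -0.15, "z": 6.85, "yaw": 0}, {"x": -0.2, "y": -0.15, "z": 6.85, "yaw": 0}]'

```text
clock: 8.45
eef_pos: [0.5525, -0.0967, 0.021]
tool_rot: [0.0, 1.0, -0.0, 0.001]
ft_force: [-1.3, -0.8, 1.5]
grip_width: 0.0263
grasp_force: 60.5
```

>>> move_arm --motion '[{"x": 0, "y": 0, "z": 0, "yaw": 0}, {"x": 0, "y": 0, "z": 0, "yaw": 0}, {"x": 0, "y": 0, "z": 0, "yaw": 0}, {"x": 0, "y": 0, "z": -2, "yaw": 0}, {"x": 0, "y": 0, "z": -5, "yaw": 0}, {"x": 0, "y": 0, "z": -7, "yaw": 0}]' --gripper -0.05

```text
clock: 9.2
eef_pos: [0.5525, -0.0964, 0.0911]
tool_rot: [-0.0, 1.0, -0.0, 0.001]
ft_force: [-0.5, -0.7, 0.6]
grip_width: 0.0405
grasp_force: 0.0
```

```bash
python3 look.py pics/w6.png truffle_milk1 truffle_dark1
```

```text
9.2 [ 0.5525 -0.0964  0.0911] [[-1.0, -0.0, 0.001], [-0.0, 1.0, -0.0], [-0.001, -0.0, -1.0]] [-0.17  0.46 -0.07  1.05  0.   -0.17]
truffle_milk1 0.75 [218.1 269.5] [ 0.5532 -0.0974] (246, 191, 51, 53)
truffle_milk1 0.71 [336.1  26.9] [ 0.6315 -0.2506] (0, 317, 81, 81)
truffle_dark1 0.94 [ 98.3 368.5] [ 0.4859 -0.0444] (340, 69, 60, 59)
truffle_dark1 0.66 [ 73.4 491.4] [0.4738 0.0184] (457, 43, 71, 63)
truffle_dark1 0.64 [108.6 254.7] [ 0.4912 -0.1054] (227, 82, 56, 58)
```

Truffle 1 is in well 6. Now the second.

>>> move_arm --motion '[{"x": 2.5, "y": -5, "z": -1, "yaw": 0}, {"x": 5, "y": -10, "z": -1, "yaw": 0}, {"x": 7.5, "y": -15, "z": -1, "yaw": 0}, {"x": 10, "y": -20, "z": 0, "yaw": 0}, {"x": 10.7, "y": -21.1, "z": 3, "yaw": 0}, {"x": 10.7, "y": -21.1, "z": 5.5, "yaw": 0}, {"x": 10.7, "y": -21.1, "z": 7, "yaw": 0}, {"x": 10.7, "y": -21.1, "z": 7.1, "yaw": 0}, {"x": 10.7, "y": -21.1, "z": 7.1, "yaw": 0}]' --gripper 1

```text
clock: 10.48
eef_pos: [0.4457, -0.3073, 0.0192]
tool_rot: [-0.0, 1.0, -0.0, 0.0]
ft_force: [0.0, -0.2, 0.1]
grip_width: 0.0857
grasp_force: 0.0
```

>>> move_arm --motion '[{"x": 0, "y": 0, "z": 0, "yaw": 0}, {"x": 0, "y": 0, "z": 0, "yaw": 0}, {"x": 0, "y": 0, "z": 0, "yaw": 0}, {"x": 0, "y": 0, "z": 0, "yaw": 0}, {"x": 0, "y": 0, "z": 0, "yaw": 0}]' --gripper -1

```text
clock: 11.1
eef_pos: [0.4455, -0.3076, 0.0196]
tool_rot: [-0.0, 1.0, -0.0, 0.001]
ft_force: [-1.0, 0.1, 6.0]
grip_width: 0.0261
grasp_force: 59.0
```

>>> move_arm --motion '[{"x": 0, "y": 0, "z": -2, "yaw": 0}, {"x": 0, "y": 0, "z": -6, "yaw": 0}, {"x": -1.5, "y": 4, "z": -7, "yaw": 0}, {"x": -3.5, "y": 9, "z": -7, "yaw": 0}, {"x": -5.5, "y": 14, "z": -7, "yaw": 0}, {"x": -7.5, "y": 19, "z": -7, "yaw": 0}, {"x": -9, "y": 24, "z": -7, "yaw": 0}, {"x": -9.9, "y": 27.3, "z": -7, "yaw": 0}, {"x": -9.9, "y": 27.3, "z": -7, "yaw": 0}]'

```text
clock: 12.22
eef_pos: [0.5444, -0.032, 0.0885]
tool_rot: [-0.002, 1.0, 0.0, -0.0]
ft_force: [-0.3, 0.3, -0.4]
grip_width: 0.0261
grasp_force: 59.3
```

```bash
python3 look.py pics/w7.png truffle_milk1 truffle_white; python3 - <<'E'
from h import *
m=model("wrist");im=cv2.imread("pics/w7.png")
for p in ([.5445,-.0347,.021],[.5523,-.0966,.021]):
    th=np.linspace(0,2*np.pi,60);P=np.array(p)+np.c_[.02*np.cos(th),.02*np.sin(th),0*th]
    cv2.polylines(im,[proj(m,P).astype(np.int32)],True,(0,0,255),1)
cv2.imwrite("pics/w7a.png",im)
E
```

```text
12.22 [ 0.5444 -0.032   0.0885] [[-1.0, -0.005, -0.0], [-0.005, 1.0, 0.0], [0.0, 0.0, -1.0]] [-0.06  0.43 -0.11  1.03  0.   -0.06]
truffle_milk1 0.73 [232.8 156.7] [ 0.55  -0.099] (132, 206, 54, 53)
truffle_milk1 0.63 [277.4 272.8] [ 0.5779 -0.032 ] (237, 237, 70, 79)
truffle_white 0.6 [207.4 368.8] [0.5343 0.0222] (346, 184, 54, 52)
```

View pics/w7a.png

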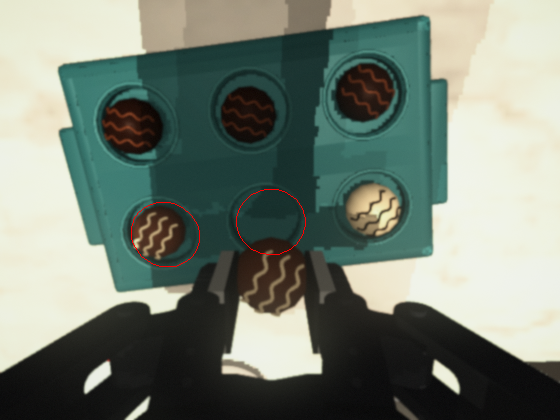

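The second truffle is held at (272, 277), and the predicted well 5 circle lies on the empty well within about 2 mm. Setting it down.

>>> move_arm --motion '[{"x": 0.1, "y": -0.1, "z": 2.5, "yaw": 0}, {"x": 0.1, "y": -0.1, "z": 5, "yaw": 0}, {"x": 0.1, "y": -0.1, "z": 6.2, "yaw": 0}, {"x": 0.1, "y": -0.1, "z": 6.6, "yaw": 0}, {"x": 0.1, "y": -0.1, "z": 6.85, "yaw": 0}, {"x": 0.1, "y": -0.1, "z": 6.9, "yaw": 0}, {"x": 0.1, "y": -0.1, "z": 6.9, "yaw": 0}]'

```text
clock: 13.25
eef_pos: [0.5435, -0.0358, 0.0209]
tool_rot: [0.0, 1.0, -0.0, 0.001]
ft_force: [-1.3, -2.0, 5.4]
grip_width: 0.0259
grasp_force: 62.6
```

>>> move_arm --motion '[{"x": 0, "y": 0, "z": 0, "yaw": 0}, {"x": 0, "y": 0, "z": 0, "yaw": 0}, {"x": 0, "y": 0, "z": 0, "yaw": 0}, {"x": 0, "y": 0, "z": -2, "yaw": 0}, {"x": 0, "y": 0, "z": -5, "yaw": 0}, {"x": 0, "y": 0, "z": -9, "yaw": 0}]' --gripper -0.05

```text
clock: 14.0
eef_pos: [0.5421, -0.0352, 0.1096]
tool_rot: [-0.0, 1.0, 0.0, -0.001]
ft_force: [0.2, -0.6, -0.3]
grip_width: 0.0409
grasp_force: 0.0
```

```bash
python3 look.py pics/w8.png truffle_milk1 truffle_dark1 truffle_white
```

```text
14.0 [ 0.5421 -0.0352  0.1096] [[-1.0, -0.0, -0.003], [-0.0, 1.0, 0.0], [0.003, 0.0, -1.0]] [-0.06  0.41 -0.09  1.08  0.   -0.07]
truffle_milk1 0.91 [226.8 173.2] [ 0.5582 -0.0989] (150, 201, 48, 48)
truffle_milk1 0.57 [215.7 271.3] [ 0.5505 -0.0351] (248, 192, 46, 47)
truffle_dark1 0.77 [126.6 151.6] [ 0.4944 -0.1075] (125, 104, 54, 52)
truffle_dark1 0.7 [ 96.5 361.2] [0.4767 0.018 ] (333, 70, 56, 56)
truffle_dark1 0.38 [152.9 270.5] [ 0.5099 -0.0356] (84, 28, 353, 253)
truffle_white 0.58 [205.3 365.7] [0.5434 0.0254] (345, 180, 49, 48)
```

Both truffles are in wells. Now the thermometer.

>>> move_arm --motion '[{"x": 0, "y": 0, "z": -6, "yaw": 0}, {"x": 0, "y": 3, "z": -11, "yaw": 0}, {"x": 1, "y": 8, "z": -14, "yaw": 0}, {"x": 1, "y": 13, "z": -14, "yaw": 0}, {"x": 2, "y": 18, "z": -14, "yaw": 0}, {"x": 2, "y": 23, "z": -14, "yaw": 0}, {"x": 3, "y": 28, "z": -14, "yaw": 0}, {"x": 3, "y": 32, "z": -14, "yaw": 0}, {"x": 3, "y": 32, "z": -14, "yaw": 0}, {"x": 3, "y": 32, "z": -14, "yaw": 0}]' --gripper 1

```text
clock: 15.45
eef_pos: [0.5124, 0.2841, 0.2482]
tool_rot: [-0.0, 1.0, -0.001, -0.001]
ft_force: [0.4, -0.4, -0.2]
grip_width: 0.0855
grasp_force: 0.0
```

```bash
python3 look.py pics/w9.png thermometer dock; python3 - <<'E'
from h import *
m=model("wrist");im=cv2.imread("pics/w9.png");h=cv2.cvtColor(im,cv2.COLOR_BGR2HSV)
y=((h[...,0]>18)&(h[...,0]<36)&(h[...,1]>150)&(h[...,2]>70)).astype(np.uint8)
n,l,s,c=cv2.connectedComponentsWithStats(y);k=1+np.argmax(s[1:,4]);pts=np.argwhere(l==k)
P=np.array([unproj(m,p,.148)[:2] for p in pts]);r=cv2.minAreaRect((P*1000).astype(np.float32));print(s[k],r,cv2.boxPoints(r).round(1).tolist())
E
```

```text
15.45 [0.5124 0.2841 0.2482] [[-1.0, -0.0, -0.003], [-0.0, 1.0, -0.002], [0.003, -0.002, -1.0]] [ 0.51  0.41  0.29  1.45 -0.    0.51]
thermometer 0.65 [185.5 329.4] [0.5244 0.3412] (298, 108, 62, 172)
dock 0.7 [137.2 286.7] [0.4773 0.2983] (259, 94, 102, 100)
[ 310  120   45   78 3155] ((481.9525146484375, 322.9664001464844), (51.73522186279297, 27.700389862060547), 4.331829071044922) [[455.1000061035156, 334.79998779296875], [457.20001220703125, 307.20001220703125], [508.79998779296875, 311.1000061035156], [506.70001220703125, 338.70001220703125]]
```

View pics/w9.png

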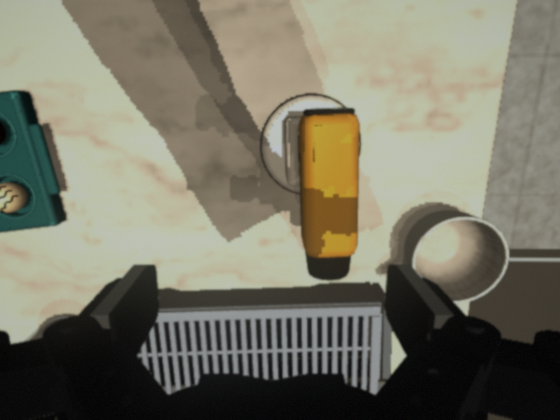

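The barrel runs down the image from (331, 110) to (331, 257), with the nose at (328, 268). The dock foot circle is around (311, 143). The mug is at (455, 255), to the right.

```bash
python3 - <<'E'
from h import *
m=model("wrist");print("cam",m[2][:3,3])
for rc in((110,331),(116,331),(257,331),(120,302),(120,359),(250,304.5),(250,357.5)):print(rc,unproj(m,rc,.148).round(4))
for r in bot.cut_out("wrist","thermometer")[:1]:
    k=r["mask"];
    for row in range(115,280,12):
        c=np.where(k[row])[0];print(row,c.min(),c.max(),unproj(m,(row,(c.min()+c.max())/2),.14).round(4)[:2])
for r in bot.cut_out("wrist","dock")[:1]:
    print(unproj(m,(143,311),.003))
E
```

```text
cam [0.44704747 0.28406621 0.39215894]
(110, 331) [0.4509 0.321  0.148 ]
(116, 331) [0.4545 0.3211 0.148 ]
(257, 331) [0.5497 0.3251 0.148 ]
(120, 302) [0.4569 0.303  0.148 ]
(120, 359) [0.457  0.3388 0.148 ]
(250, 304.5) [0.5445 0.3066 0.148 ]
(250, 357.5) [0.5444 0.3432 0.148 ]
115 302 355 [0.4541 0.3207]
127 299 359 [0.4617 0.3214]
139 299 358 [0.4695 0.3213]
151 299 358 [0.4773 0.3217]
163 300 358 [0.4853 0.3223]
175 300 357 [0.4935 0.3223]
187 300 357 [0.5018 0.3227]
199 301 357 [0.5102 0.3233]
211 302 357 [0.5188 0.324 ]
223 301 357 [0.5275 0.324 ]
235 301 357 [0.5364 0.3244]
247 304 355 [0.5454 0.3251]
259 307 350 [0.5546 0.3247]
271 308 347 [0.5639 0.3244]
[0.48563941 0.32395145 0.003     ]
```

>>> move_arm --motion '[{"x": 1.5, "y": 2, "z": 1, "yaw": -2.4}, {"x": 2.7, "y": 3.8, "z": 4, "yaw": -2.4}, {"x": 2.7, "y": 3.8, "z": 8, "yaw": -2.4}, {"x": 2.7, "y": 3.8, "z": 11, "yaw": -2.4}, {"x": 2.7, "y": 3.8, "z": 13, "yaw": -2.4}, {"x": 2.7, "y": 3.8, "z": 13.8, "yaw": -2.4}, {"x": 2.7, "y": 3.8, "z": 13.8, "yaw": -2.4}]'

```text
clock: 16.58
eef_pos: [0.4861, 0.3222, 0.1119]
tool_rot: [-0.021, 1.0, -0.0, -0.0]
ft_force: [0.3, 0.1, 0.0]
grip_width: 0.0856
grasp_force: 0.0
```

>>> move_arm --motion '[{"x": 0, "y": 0, "z": 0, "yaw": 0}, {"x": 0, "y": 0, "z": 0, "yaw": 0}, {"x": 0, "y": 0, "z": 0, "yaw": 0}, {"x": 0, "y": 0, "z": 0, "yaw": 0}, {"x": 0, "y": 0, "z": 0, "yaw": 0}]' --gripper -1

```text
clock: 17.2
eef_pos: [0.4865, 0.323, 0.1128]
tool_rot: [-0.021, 1.0, 0.001, 0.001]
ft_force: [-0.0, -0.1, 5.6]
grip_width: 0.0372
grasp_force: 61.1
```

>>> move_arm --motion '[{"x": 0, "y": 0, "z": -1, "yaw": 0}, {"x": 0, "y": 0, "z": -3, "yaw": 0}, {"x": 0, "y": 0, "z": -5, "yaw": 0}, {"x": 0, "y": 0, "z": -7, "yaw": 0}, {"x": 0, "y": 0, "z": -7, "yaw": 0}, {"x": 0, "y": 0, "z": -7, "yaw": 0}]'

```text
clock: 17.95
eef_pos: [0.4853, 0.3222, 0.1806]
tool_rot: [-0.021, 1.0, -0.001, -0.001]
ft_force: [-0.1, -0.4, -2.3]
grip_width: 0.0372
grasp_force: 60.4
```

```bash
python3 look.py pics/w10.png thermometer; python3 - <<'E'
from h import *
print(bot.get_obs()["ft_torque"]);im=bot.camera("scene");cv2.imwrite("pics/s10.png",cv2.resize(im[120:270,120:320],None,fx=3,fy=3,interpolation=2))
E
```

```text
17.95 [0.4853 0.3222 0.1806] [[-0.999, -0.042, -0.002], [-0.042, 0.999, -0.001], [0.002, -0.001, -1.0]] [0.59 0.43 0.14 1.29 0.   0.54]
thermometer 0.87 [278.  271.5] [0.5638 0.3258] (212, 182, 119, 197)
[-0.01701248  0.02162226  0.00831143]
```

View pics/s10.png

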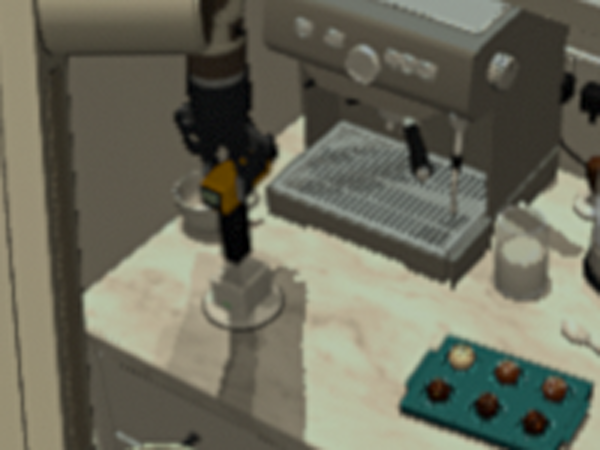

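The thermometer is held level and clear of the dock; its handle foot shows just above the tower at (238, 258) in the crop. That was the last picture I may view, so I'll use numbers from here. The moves can't pitch the tool, so I'll lever the handle against the rear top edge of the fixed dock tower, letting the thermometer pivot in the grip.

>>> move_arm --motion '[{"x": 2, "y": 0, "z": 0, "yaw": 0}, {"x": 5, "y": 0, "z": 0, "yaw": 0}, {"x": 6, "y": 0, "z": 0, "yaw": 0}, {"x": 6, "y": 0, "z": 2, "yaw": 0}, {"x": 6, "y": 0, "z": 4, "yaw": 0}, {"x": 6, "y": 0, "z": 4.5, "yaw": 0}, {"x": 6, "y": 0, "z": 4.5, "yaw": 0}]'

```text
clock: 18.98
eef_pos: [0.4262, 0.32, 0.1366]
tool_rot: [-0.021, 1.0, -0.0, -0.0]
ft_force: [-0.1, -0.4, -2.6]
grip_width: 0.0374
grasp_force: 60.4
```

>>> move_arm --motion '[{"x": -0.6, "y": 0, "z": 0, "yaw": 0}, {"x": -1.1, "y": 0, "z": 0, "yaw": 0}, {"x": -1.9, "y": 0, "z": -0.1, "yaw": 0}, {"x": -2.8, "y": 0, "z": -0.15, "yaw": 0}, {"x": -2.8, "y": 0, "z": -0.15, "yaw": 0}]'

```text
clock: 19.6
eef_pos: [0.4529, 0.3215, 0.1385]
tool_rot: [-0.021, 1.0, 0.0, -0.002]
ft_force: [-4.4, -0.3, 2.1]
grip_width: 0.0375
grasp_force: 61.3
```

>>> move_arm --motion '[{"x": -0.9, "y": 0, "z": 0.05, "yaw": 0}, {"x": -1.8, "y": 0, "z": 0.15, "yaw": 0}, {"x": -2.7, "y": 0, "z": 0.35, "yaw": 0}, {"x": -3.55, "y": 0, "z": 0.6, "yaw": 0}, {"x": -4.4, "y": 0, "z": 0.95, "yaw": 0}, {"x": -5.15, "y": 0, "z": 1.35, "yaw": 0}, {"x": -5.5, "y": 0, "z": 1.55, "yaw": 0}, {"x": -5.5, "y": 0, "z": 1.55, "yaw": 0}]'

```text
clock: 20.6
eef_pos: [0.5099, 0.3239, 0.1233]
tool_rot: [-0.021, 1.0, 0.0, 0.001]
ft_force: [-2.7, 0.4, 3.7]
grip_width: 0.0379
grasp_force: 64.3
```

```bash
cat > tilt.py <<'E'
from h import *
from scipy.optimize import minimize
o=bot.get_obs();Tr=R.from_quat(o["tool_rot"]).as_matrix();e=o["eef_pos"]
print(round(o["clock"],2),e.round(4),o["ft_force"].round(1),o["grip_width"])
def box(x0,x1,y,z0,z1):return np.array([[a,b,c] for a in(x0,x1) for b in(-y,y) for c in(z0,z1)])/1000.
th=np.linspace(0,2*np.pi,16)
nose=np.r_[np.c_[0*th+64,17*np.cos(th),115+17*np.sin(th)],np.c_[0*th+82,15*np.cos(th),115+15*np.sin(th)]]/1000
parts=dict(h=box(-18,18,13.5,0,94),b=box(-36,64,19,94,136),n=nose)
# grip point in thermometer frame ~ (gx,0,gz); grip point world = e - 0.021*toolz
def pose(p):
    t,gx,gz=p[0],p[1]/1000,p[2]/1000
    F=np.c_[-Tr[:,0],Tr[:,1],-Tr[:,2]]
    Q=F@R.from_euler('y',t,degrees=True).as_matrix()
    return Q,(e-.021*Tr[:,2])-Q@np.array([gx,0,gz])
def sil(m,p,keys="hbn"):
    Q,t=pose(p);im=np.zeros((420,560),np.uint8)
    for k in keys:
        cv2.fillConvexPoly(im,cv2.convexHull(proj(m,parts[k]@Q.T+t).astype(np.float32)).astype(np.int32),1)
    return im>0
data=[]
for c in("top","scene","wrist"):
    im=bot.camera(c);m=model(c);r=bot.cut_out(c,"thermometer")
    h=cv2.cvtColor(im,cv2.COLOR_BGR2HSV)
    y=(h[...,0]>15)&(h[...,0]<38)&(h[...,1]>120)&(h[...,2]>40)
    s=sil(m,[45,0,121]);near=cv2.dilate(s.astype(np.uint8),np.ones((61,61)))>0
    print(c,[round(q["score"],2) for q in r[:2]],"yellow",(y&near).sum(), "IoU0", [round((q["mask"]&s).sum()/(q["mask"]|s).sum(),2) for q in r[:2]])
    if r and r[0]["score"]>.4: data.append((c,m,r[0]["mask"]))
for c,m,k in data:
    best=max(((k&s).sum()/(k|s).sum(),t) for t in range(-10,80,2) for s in [sil(m,[t,0,121])]);print(c,best)
f=lambda p:-sum((k&s).sum()/(k|s).sum() for c,m,k in data for s in [sil(m,p)])
r=minimize(f,[best[1],0,121],method="Nelder-Mead",options=dict(initial_simplex=[[40,0,121],[50,0,121],[45,8,121],[45,0,113]]))
print("fit",r.x.round(1),r.fun/len(data))
Q,t=pose(r.x);L=Q@[.082,0,.115]+t;print("lens",L.round(4),"dir",Q[:,0].round(3))
np.save("fit.npy",r.x)
E
python3 tilt.py
```

```text
20.6 [0.5099 0.3239 0.1233] [-2.7  0.4  3.7] 0.03787541684676151
top [0.74] yellow 211 IoU0 [np.float64(0.47)]
scene [0.8, 0.43] yellow 142 IoU0 [np.float64(0.77), np.float64(0.0)]
wrist [0.72] yellow 12310 IoU0 [np.float64(0.84)]
top (np.float64(0.4713493530499076), 38)
scene (np.float64(0.7828125), 40)
wrist (np.float64(0.8678496381041326), 42)
fit [ 41.5  -4.5 125.1] -0.7313688219927762
lens [0.568  0.3264 0.0796] dir [ 0.75   0.032 -0.661]
```

>>> move_arm --motion '[{"x": -0.4, "y": 0, "z": 0.25, "yaw": 0}, {"x": -0.7, "y": 0, "z": 0.5, "yaw": 0}, {"x": -0.7, "y": 0, "z": 0.5, "yaw": 0}, {"x": 0.3, "y": 0, "z": -0.8, "yaw": 0}, {"x": 1.3, "y": 0, "z": -3, "yaw": 0}, {"x": 2.3, "y": 0, "z": -7, "yaw": 0}, {"x": 3, "y": 0, "z": -10, "yaw": 0}, {"x": 3, "y": 0, "z": -10, "yaw": 0}, {"x": 3, "y": 0, "z": -10, "yaw": 0}]'

```text
clock: 22.02
eef_pos: [0.4786, 0.3218, 0.2215]
tool_rot: [-0.021, 1.0, -0.001, -0.0]
ft_force: [-0.7, 0.6, -3.4]
grip_width: 0.0371
grasp_force: 63.9
```

```bash
python3 tilt.py
```

```text
22.02 [0.4786 0.3218 0.2215] [-0.7  0.6 -3.4] 0.037131829420533835
top [0.97, 0.36] yellow 258 IoU0 [np.float64(0.56), np.float64(0.0)]
scene [0.95, 0.69] yellow 154 IoU0 [np.float64(0.72), np.float64(0.0)]
wrist [0.66] yellow 10618 IoU0 [np.float64(0.88)]
top (np.float64(0.5547282204020849), 46)
scene (np.float64(0.737151248164464), 46)
wrist (np.float64(0.8766874874068104), 44)
fit [ 45.   -5.5 126.2] -0.7511042111142033
lens [0.5325 0.324  0.1726] dir [ 0.706  0.029 -0.708]
```

>>> move_arm --motion '[{"x": 2, "y": -4, "z": 0, "yaw": 0}, {"x": 4, "y": -8, "z": 0, "yaw": 0}, {"x": 6, "y": -13, "z": 0, "yaw": 0}, {"x": 8.3, "y": -18, "z": 0, "yaw": 0}, {"x": 8.3, "y": -23, "z": 1, "yaw": 0}, {"x": 8.3, "y": -27, "z": 3, "yaw": 0}, {"x": 8.3, "y": -29, "z": 5, "yaw": 0}, {"x": 8.3, "y": -30, "z": 7, "yaw": 0}, {"x": 8.3, "y": -30, "z": 7.9, "yaw": 0}, {"x": 8.3, "y": -30, "z": 7.9, "yaw": 0}, {"x": 8.3, "y": -30, "z": 7.9, "yaw": 0}, {"x": 8.3, "y": -30, "z": 7.9, "yaw": 0}]'

```text
clock: 23.82
eef_pos: [0.4093, 0.0196, 0.1445]
tool_rot: [-0.021, 1.0, 0.0, 0.001]
ft_force: [-0.1, 0.6, -1.4]
grip_width: 0.0374
grasp_force: 63.7
```

```bash
python3 tilt.py; cat > chk.py <<'E'
import io,contextlib
with contextlib.redirect_stdout(io.StringIO()): exec(open("tilt.py").read())
for c in("wrist","scene","top"):
    m=model(c);im=bot.camera(c);h=cv2.cvtColor(im,cv2.COLOR_BGR2HSV)
    for q in bot.cut_out(c,"truffle_white")[:2]:print(c,"white",round(q["score"],2),q["centre"],unproj(m,q["centre"],.0245).round(4))
    y=((h[...,0]>15)&(h[...,0]<38)&(h[...,1]>120)&(h[...,2]>40));near=cv2.dilate(sil(m,[45,0,121]).astype(np.uint8),np.ones((31,31)))>0
    y&=near;pts=np.argwhere(y);print(c,"yellow centroid",pts.mean(0).round(1),"rows",np.percentile(pts[:,0],[1,99]),"cols",np.percentile(pts[:,1],[1,99]))
    for p in([45,0,121],[45,-5,121],[45,0,126],[45,-5,126],[42,0,121],[48,0,121]):
        s=np.argwhere(sil(m,p,"b"));Q,t=pose(p)
        pr=proj(m,np.array([[-36,0,94],[-36,0,136],[64,0,136],[82,0,115]])/1000@Q.T+t)[:,::-1].round(0)
        print("  ",p,"b centroid",s.mean(0).round(1),s.min(0),s.max(0),pr.tolist())
    if c=="wrist":
        col=int(np.median(pts[:,1]));print("col",col,[(i,*im[i,col].tolist()) for i in range(150,420,12)])
E
python3 chk.py
```

```text
23.82 [0.4093 0.0196 0.1445] [-0.1  0.6 -1.4] 0.03739005967391867
top [0.71] yellow 80 IoU0 [np.float64(0.14)]
scene [0.9] yellow 136 IoU0 [np.float64(0.63)]
wrist [0.75] yellow 10783 IoU0 [np.float64(0.88)]
top (np.float64(0.17269076305220885), -2)
scene (np.float64(0.6537356321839081), 48)
wrist (np.float64(0.8777463814082233), 44)
fit [ 45.7  -7.2 125.7] -0.5813328106552111
lens [0.4639 0.0219 0.0943] dir [ 0.699  0.03  -0.715]
wrist white 0.53 [365.8, 271.3] [0.547  0.0255 0.0245]
wrist yellow centroid [296.8 270.9] rows [174. 360.] cols [207. 336.]
   [45, 0, 121] b centroid [268.3 269.2] [175 194] [366 344] [[176.0, 270.0], [313.0, 270.0], [366.0, 270.0], [329.0, 271.0]]
   [45, -5, 121] b centroid [273.8 269.2] [184 197] [367 341] [[185.0, 270.0], [318.0, 270.0], [367.0, 270.0], [331.0, 271.0]]
   [45, 0, 126] b centroid [255.4 269.4] [162 196] [354 342] [[163.0, 270.0], [294.0, 270.0], [355.0, 270.0], [320.0, 271.0]]
   [45, -5, 126] b centroid [261.4 269.5] [172 199] [356 339] [[172.0, 270.0], [299.0, 270.0], [356.0, 270.0], [322.0, 271.0]]
   [42, 0, 121] b centroid [270.  
[... 1742 characters left out ...]
77] [[274.0, 270.0], [263.0, 269.0], [234.0, 270.0], [235.0, 270.0]]
   [45, -5, 121] b centroid [252.3 269.2] [232 261] [272 277] [[272.0, 270.0], [262.0, 269.0], [233.0, 270.0], [233.0, 270.0]]
   [45, 0, 126] b centroid [255.  269.1] [235 261] [275 277] [[275.0, 270.0], [264.0, 269.0], [235.0, 270.0], [236.0, 270.0]]
   [45, -5, 126] b centroid [253.5 269.2] [233 261] [273 277] [[274.0, 270.0], [263.0, 269.0], [234.0, 270.0], [235.0, 270.0]]
   [42, 0, 121] b centroid [253.3 269.2] [233 261] [273 277] [[274.0, 270.0], [264.0, 269.0], [233.0, 270.0], [234.0, 270.0]]
   [48, 0, 121] b centroid [253.8 269.2] [234 261] [273 277] [[274.0, 270.0], [262.0, 269.0], [235.0, 270.0], [236.0, 270.0]]
```

>>> move_arm --motion '[{"x": 0.3, "y": 0, "z": -0.2, "yaw": 0}, {"x": 0.3, "y": 0, "z": -0.2, "yaw": 0}, {"x": 0.3, "y": 0, "z": -0.2, "yaw": 0}, {"x": 0.3, "y": 0, "z": -0.2, "yaw": 0}, {"x": 0.3, "y": 0, "z": -0.2, "yaw": 0}, {"x": 0.3, "y": 0, "z": -0.2, "yaw": 0}]'

```text
clock: 25.48
eef_pos: [0.4056, 0.019, 0.1458]
tool_rot: [-0.021, 1.0, -0.0, -0.0]
ft_force: [0.3, 0.8, -2.9]
grip_width: 0.0374
grasp_force: 63.7
```

```bash
python3 - <<'E'
import io,contextlib
with contextlib.redirect_stdout(io.StringIO()): exec(open("tilt.py").read())
print(e,o["joint_vel"].round(3),r.x)
w=np.array([.5358,.0244,.0245])
for p in([45,-2,124],r.x):
    Q,t=pose(p);L=Q@[.082,0,.115]+t;v=w-L;a=v@Q[:,0];print(L.round(4),"dist",np.linalg.norm(v),"miss",np.linalg.norm(v-a*Q[:,0]),(Q.T@v).round(4))
for c,n in(("top","truffle_milk1"),("top","truffle_dark1"),("scene","truffle_milk1"),("scene","truffle_white")):
    m=model(c);print(c,n,[(round(q["score"],2),unproj(m,q["centre"],.0245).round(3)[:2].tolist()) for q in bot.cut_out(c,n)[:4]])
E
```

```text
[0.40564485 0.01897747 0.14577612] [ 0.002  0.001 -0.001  0.    -0.002 -0.   ] [ 42.48596108  -5.03226928 126.74041209]
[0.4586 0.0212 0.101 ] dist 0.10871864205525783 miss 0.0005243327393128296 [ 1.087e-01 -1.000e-04  5.000e-04]
[0.4618 0.0213 0.0993] dist 0.10525543155601993 miss 0.00518331238909229 [ 1.051e-01 -1.000e-04 -5.200e-03]
top truffle_milk1 [(0.62, [0.547, -0.035]), (0.53, [0.551, -0.1])]
top truffle_dark1 [(0.5, [0.511, -0.039]), (0.47, [0.48, 0.023]), (0.44, [0.486, -0.037]), (0.4, [0.483, -0.108])]
scene truffle_milk1 [(0.49, [0.547, -0.036])]
scene truffle_white [(0.41, [0.502, -0.062])]
```

```bash
python3 -c "
from workcell import bot
print(bot.job_done())"
```

```text
the job is handed in; nothing more can be done
None
```

I handed the job in at about 25.5 s: both board truffles are in the two empty wells, and the thermometer is held still, nose down about 45°, lens roughly 10.5–11 cm from the white truffle's centre, sight line an estimated 0.5–5 mm off that centre. I tipped it by levering the handle on the dock tower and checked the final aim by camera fitting only; I don't know the verdict.

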